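# Tug-check the tube carrier, then invert it

### The arm

A 6-joint arm with a two-finger parallel gripper is mounted at the origin on the work surface; the furniture and walls round the work are solid. World frame = base frame: x ahead of the robot, y to its left, z up, the work surface at z = 0. Lengths are in mm, angles in rad, forces in N, time in s.
With the tool pointing down it reaches from about 350 to 975 mm from the base axis. Payload 7.1 kg.
Tool frame: the origin (TCP) lies at the very end of the fingers, on their centre line; the grasp point (between the pads) lies tcp_to_grasp behind it (tcp_to_grasp is the distance from the TCP to the grasp point, in mm); z points along the fingers, x is the direction in which the jaws open and shut, and the axes are right-handed (so a half turn about z gives the same grasp; the last joint's range is limited). The gripper opens to 88 mm and grips with 3 to 60 N. Pads are 20 mm wide; open, the fingers measure 115 mm over their backs; the gripper's body (75 mm by 178 mm) begins 61 mm behind the grasp point.
Start: joints at [1.106, 0.423, 1.63, -0, 1.089, -0.019], TCP at [269.455, 563.914, 222.675] pointing down, gripper open.
Joint ranges: [-3, 3], [-0.9, 2.11], [0.09, 2.58], [-1.31, 4.45], [0.11, 2.69], [-2.54, 2.54]. Speed limits (rad/s): [2.39, 2.39, 3.01, 3.14, 3.14, 3.14].

### API

Orientations are given as a rotation vector (axis times angle).
In Python, from workcell import get_obs, get_image, close_job, recognise, mark_of, tcp_to_grasp gives the robot as it stands. The module is installed in compiled form; this text tells all that it offers.
- The arm moves only by the tool move_arm, never from a script. Its argument "motion" is a list of rows, each a list of 7 numbers: the shift along the world's x, y, z in mm, then the turn, a rotation vector about the world's x, y, z in rad, then the finger opening in mm, from 0 to 87.8. A call has 1 to 5 rows; each row is the pose to reach, as a shift and turn from the pose commanded when the call began; what a row does not reach only later rows make up. A row lasts 1/12 s, in which the tool goes at most 41.7 mm and 7.16 degrees, less where a joint would pass 70% of its speed; a pose out of reach is approached as far as the arm can. A call with a gripper value outside its range is refused whole. The fingers move at their own pace and stop on an object; the grip force is fixed at half the most. Time passes only in rows, so rows that repeat a pose let the fingers close. It gives the time, the measured TCP pose, the force and the opening at its end, in the units of the state.
- get_obs(): the state, without advancing time (a new reading comes with each control period).
- get_image(name): name is "side" or "top"; returns a dict with "color" (420x560x3 uint8, red, green, blue), "mtx" (3x3 intrinsics, pixels), "camera_from_world" (4x4, takes a point from world to camera coordinates). Camera axes: x right, y up, looking along -z (the intrinsics and any distortion apply to the point x, -y, -z); pixel columns grow to the right and rows downward; lengths in mm; the calibration is good to about 2 mm. A picture is of the moment at which its call begins. There is no depth.
- close_job(): hands the job in, once; it reports no verdict.
Trained networks look in a picture, given as the dict that the camera call returned (one of the last four; its "shot" number tells which), for a name from the list of things; names that differ only in an ending like _2 or _b are one class to them, and where a whole thing is asked for, a point or a joint stands for the part that bears it (a point fixed in the world has none). Each returns a list of dicts, best first, with "p" (0 to 1); they miss things now and then, are a little off and sometimes report something else, mostly with a low value. They report only what shows in the picture. A call takes as long as a camera call.
- recognise(picture, label): "bbox" ([centre column, centre row, width, height] in pixels, round what is visible of it).
- mark_of(picture, label): "location" ([row, column] in pixels: a listed point, or the origin of a listed thing).
The state is a dict: "t": time; "qpos": joint angles; "qvel": joint speeds; "joint_torque": joint torques, N m; "ee_pos": TCP position; "orientation": TCP orientation; "ft_force": force on the tool from outside, world axes, zero at the start; "moment": the same for the moment, N m; "width": finger opening in mm.
Only numpy, scipy, OpenCV 4.12 (cv2) and the standard library are available. Lean on these libraries where they do the work, as an engineer would, in place of code of your own. Each camera call takes 0.05 s, during which the arm holds its last target. There are 200 camera calls.

### The job

Two small hand-cranked tube inverters stand on the desk, one with three capped tubes in its carrier, one empty. On the loaded one, tug the carrier straight up by its top handle until it comes up against its latch, hold it there a moment and let go so that it drops back; then turn that carrier completely upside down (half a turn, to the stop) and leave it so. Leave the empty inverter as it is.

Things in the scene. Friction and masses are not known exactly. Their poses are not given: they have to be found in the camera images.
- tube_stand: loaded inverter's grey stand, fixed: base 100 x 114 (y) x 12 mm, posts 127 mm high at y = +-52 mm. Origin: centre of the underside. Between the posts a rotor with a white rack of three capped tubes turns about an axis along the stand's y, 110 mm above the origin, half a turn from stop (upright, start) to stop (upside down). It stays where left; all but the crank stays within 65 mm of the axis.
- tube_handle (a point): middle of the loaded carrier's top handle: steel bar, 10 mm diameter, along the stand's y, 62 mm free between its legs, 54 mm above the rotor axis, over 22 mm clear of the tube caps. z: the carrier's up. The carrier has 8 mm play upward before the latch lips stop it; a spring pulls it back (3 N at rest, 11 N at the stop).
- tube_crank (a point): middle of the loaded inverter's crank grip: freely spinning black sleeve, 14 mm diameter, 50 mm long, along the stand's y, 45 mm from the rotor axis, 91 mm to the stand's +y side. Upright: level with the axis on the stand's -x side. It goes over the top (about 3 N) to the +x side, level again, when the carrier is upside down. Its axes turn with the rotor.
- empty_handle (a point): middle of the top handle of the other inverter, the same in every size but with an empty rack (three holes, no tubes); to be left alone. z: its carrier's up.

How it is judged (in metres and radians):
On the way, in this order (a step that is already met when the one before it is completed fails the run):
1. the loaded carrier, upright, is pulled up against its latch: raised at least 4 mm for 0.2 s (z of tube_handle in the frame of tube_stand above 0.168 m and angle between tube_handle's own z axis and vertical below 0.2 rad), for 0.2 s.
2. it is let go and has dropped back (within 2 mm), still upright (z of tube_handle in the frame of tube_stand below 0.166 m and contact force between the fingers and tube_stand below 0.2 N and angle between tube_handle's own z axis and vertical below 0.2 rad), for 0.1 s.
3. it is turned upside down, within 10 degrees (angle between tube_handle's own z axis and vertical above 2.96 rad), for 0.2 s.
At the end, for the whole second after the job is handed in: the loaded carrier is upside down within 10 degrees, still seated in its rotor (within 4 mm) and let go; the empty inverter is still upright (within 11 degrees) (angle between tube_handle's own z axis and vertical above 2.96 rad and z of tube_handle in the frame of tube_stand above 0.052 m and contact force between the fingers and tube_stand below 0.2 N and angle between empty_handle's own z axis and vertical below 0.2 rad); the robot touches nothing.
It fails at once if the empty inverter's carrier is moved by more than 15 mm (distance of empty_handle from where it was at the start of the episode above 0.015 m).
It also fails if it takes over 53 s, if anything falls off the work surface, if the arm or the gripper's body presses on something with over 40 N, if the wrist force passes 120 N, or if a joint passes its speed limit or range.

## Working session

There is one attempt and no reset: what is moved stays moved. The work goes in short steps, Python scripts to look and compute and a tool call to move; the robot and the scene stay as the last step left them, time stands still between calls to the robot, and variables do not carry over. Pictures are saved under pics/ and viewed, about 8 in all and at most 12, crops included, and the job is handed in when it is done.

Besides the shell and the picture viewer there is one more tool, called after "Emit:" by a JSON object that holds its "method" and its "body". move_arm: Moves the arm, as the interface text tells. Its arguments: {"type":"object","properties":{"motion":{"type":"array"}},"required":["motion"]}

```bash
mkdir -p pics; cat > h.py <<'E'
import numpy as np, cv2
from workcell import *
def P(im):
    T=np.diag([1,-1,-1,1.])@im["camera_from_world"]; return im["mtx"]@T[:3]
def proj(im,X):
    u=P(im)@np.append(X,1); return u[:2]/u[2]
def tri(i1,p1,i2,p2):
    X=cv2.triangulatePoints(P(i1),P(i2),np.float64(p1).reshape(2,1),np.float64(p2).reshape(2,1)); return (X[:3]/X[3]).ravel()
E
python3 - <<'E'
from h import *
s=get_image("side");t=get_image("top")
o=get_obs();print({k:np.round(v,3) for k,v in o.items()},tcp_to_grasp, s.keys())
for n in("tube_stand","tube_handle","tube_crank","empty_handle"):
    for nm,i in(("side",s),("top",t)):
        print(n,nm,[(np.round(d["location"][::-1],1),round(d["p"],2)) for d in mark_of(i,n)][:4])
for nm,i in(("side",s),("top",t)):
    cv2.imwrite(f"pics/{nm}1.png",i["color"][...,::-1])
    print(np.round(i["camera_from_world"],3).tolist())
E
```

```text
{'t': np.float64(0.1), 'qpos': array([ 1.106,  0.424,  1.631, -0.   ,  1.089, -0.019]), 'qvel': array([ 0.   , -0.001, -0.004, -0.001,  0.001, -0.001]), 'joint_torque': array([-1.0000e-03, -5.4562e+01, -2.7433e+01,  6.4000e-02,  1.9000e-02,
       -0.0000e+00]), 'ee_pos': array([269.246, 563.456, 221.974]), 'orientation': array([ 2.657e+00,  1.675e+00, -2.000e-03]), 'ft_force': array([-0.161, -0.389,  0.177]), 'moment': array([-0.016, -0.027, -0.018]), 'width': np.float64(87.879)} 18.700000000000003 dict_keys(['color', 'mtx', 'camera_from_world', 'shot'])
tube_stand side [(array([240.5, 278.1]), 0.78)]
tube_stand top [(array([239.8, 194.2]), 0.9)]
tube_handle side [(array([234.4, 245.3]), 0.62)]
tube_handle top [(array([384.7, 186.2]), 0.69), (array([233.4, 177.2]), 0.56)]
tube_crank side [(array([239.2, 315.5]), 0.94)]
tube_crank top [(array([187.1, 199.4]), 0.92)]
empty_handle side [(array([267. , 134.4]), 0.84), (array([238. , 311.9]), 0.2)]
empty_handle top [(array([385.3, 183.9]), 0.96), (array([240.3, 192.5]), 0.46)]
[[-0.977, -0.212, 0.012, 502.514], [0.191, -0.854, 0.483, -117.313], [-0.092, 0.475, 0.875, -924.8], [0.0, 0.0, 0.0, 1.0]]
[[0.01, -1.0, -0.012, 81.489], [0.995, 0.009, 0.103, -538.371], [-0.103, -0.013, 0.995, -1065.019], [0.0, 0.0, 0.0, 1.0]]
```

View pics/side1.png

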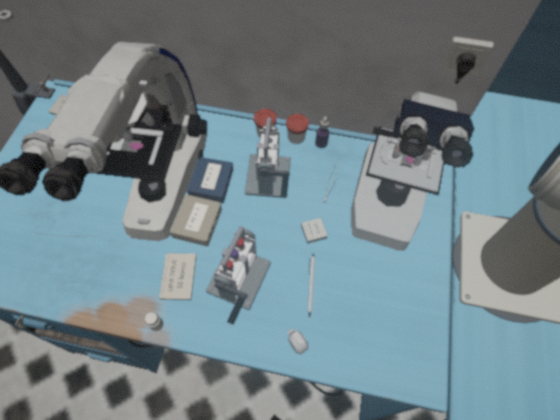

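View pics/top1.png

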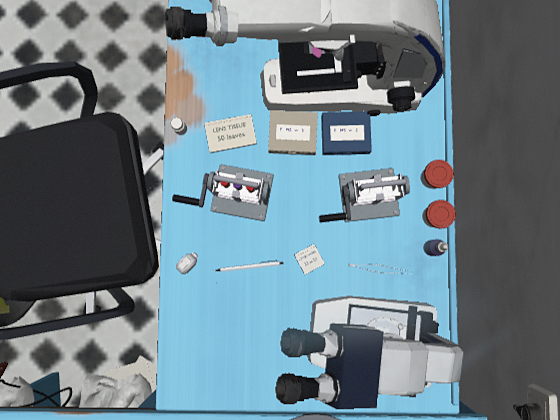

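The loaded inverter (red caps) is at about (240,270) in the side view and (240,193) in the top view, with its crank toward +y at about (187,199) in the top view. The empty one is at (268,160) side and (375,193) top. The network's best "tube_handle" hit in the top view is really on the empty one, so I'll use its second hit.

```bash
cat > m.py <<'E'
from h import *
from scipy.optimize import least_squares
s=get_image("side");t=get_image("top")
obs=[]
loc={"tube_stand":[0,0,0],"tube_handle":[0,0,164],"tube_crank":[-45,91,110]}
ap={("tube_stand",0):(240.5,278.1),("tube_stand",1):(239.8,194.2),("tube_handle",0):(234.4,245.3),("tube_handle",1):(233.4,177.2),("tube_crank",0):(239.2,315.5),("tube_crank",1):(187.1,199.4)}
for n in loc:
    pp=[]
    for k,i in enumerate((s,t)):
        c=[d["location"][::-1] for d in mark_of(i,n)]
        c=[x for x in c if np.hypot(*(np.array(x)-ap[n,k]))<12]
        p=c[0] if c else ap[n,k]; pp.append(p); obs.append((i,p,loc[n]))
    print(n,np.round(tri(s,pp[0],t,pp[1]),1))
print("empty",np.round(tri(s,(134.4*0+267.,134.4),t,(385.3,183.9)),1))
def W(q,l):
    c,n=np.cos(q[3]),np.sin(q[3]); return q[:3]+[c*l[0]-n*l[1],n*l[0]+c*l[1],l[2]]
f=lambda q:np.concatenate([proj(i,W(q,l))-p for i,p,l in obs])
r=least_squares(f,[500,150,0,0],loss="soft_l1");print(r.x.round(3),f(r.x).round(1))
rz=least_squares(lambda q:f([q[0],q[1],0,q[2]]),[500,150,0],loss="soft_l1");q=np.array([rz.x[0],rz.x[1],0,rz.x[2]]);print(q.round(3),f(q).round(1))
for nm,i in(("s",s),("t",t)):
    im=i["color"][...,::-1].copy();b=10
    c0=proj(i,W(q,[0,0,80]))
    x,y=int(c0[0])-65,int(c0[1])-50
    cr=cv2.resize(im[max(y,0):y+100,x:x+130],None,fx=5,fy=5,interpolation=cv2.INTER_CUBIC)
    L=[([-50,-57,12],[50,-57,12]),([50,-57,12],[50,57,12]),([50,57,12],[-50,57,12]),([-50,57,12],[-50,-57,12]),([0,-31,164],[0,31,164]),([-45,66,110],[-45,116,110])]
    for a,e in L:
        A,E=[tuple(((proj(i,W(q,v))-[x,y])*5).astype(int).tolist()) for v in(a,e)]
        cv2.line(cr,A,E,(0,255,0),1)
    cv2.imwrite(f"pics/{nm}_fit.png",cr); 
    globals()[nm+"c"]=cr
cv2.imwrite("pics/fit.png",cv2.resize(np.vstack([sc,tc]),None,fx=.6,fy=.6,interpolation=cv2.INTER_AREA))
E
python3 m.py
```

```text
tube_stand [561.6 160.4   8.7]
tube_handle [564.6 153.3 153.9]
tube_crank [537.3 250.9 102.1]
empty [ 564.8 -113.1  149.6]
[564.205 153.925  -8.636  -6.463] [-0.1 -0.3  3.8 -0.1 -0.4 -0.1 -0.4  0.4 -0.9  0.3 -0.2  1.5]Traceback (most recent call last):
  File "m.py", line 19, in <module>
    rz=least_squares(lambda q:f([q[0],q[1],0,q[2]]),[500,150,0],loss="soft_l1");q=np.array([rz.x[0],rz.x[1],0,rz.x[2]]);print(q.round(3),f(q).round(1))
    return func(*args, **kwargs)
    vector_fun = VectorFunction(
        fun_wrapped,
    ...<6 lines>...
        workers=workers
    )
    self._update_fun()
    ~~~~~~~~~~~~~~~~^^
    self.f = self.fun_wrapped(xp_copy(self.x))
             ~~~~~~~~~~~~~~~~^^^^^^^^^^^^^^^^^
    return np.atleast_1d(self.fun(x))
                         ~~~~~~~~^^^
    return self.f(x, *self.args, **self.kwargs)
           ~~~~~~^^^^^^^^^^^^^^^^^^^^^^^^^^^^^^
  File "m.py", line 19, in <lambda>
    rz=least_squares(lambda q:f([q[0],q[1],0,q[2]]),[500,150,0],loss="soft_l1");q=np.array([rz.x[0],rz.x[1],0,rz.x[2]]);print(q.round(3),f(q).round(1))
                              ~^^^^^^^^^^^^^^^^^^^^
  File "m.py", line 17, in <lambda>
    f=lambda q:np.concatenate([proj(i,W(q,l))-p for i,p,l in obs])
                               ~~~~^^^^^^^^^^
  File "h.py", line 6, in proj
    u=P(im)@np.append(X,1); return u[:2]/u[2]
      ~~~~~^~~~~~~~~~~~~~~
ValueError: matmul: Input operand 1 has a mismatch in its core dimension 0, with gufunc signature (n?,k),(k,m?)->(n?,m?) (size 7 is different from 4)
```

```bash
sed -i 's/return q\[:3\]+/return np.array(q[:3])+/; s/\[500,150,0,0\]/[560,155,0,-.2]/; s/\[500,150,0\]/[560,155,-.2]/' m.py
python3 m.py
```

```text
tube_stand [563.4 162.9  29.8]
tube_handle [564.3 155.5 157.3]
tube_crank [529.9 255.6 123.7]
empty [ 564.8 -113.1  149.6]
[ 5.63645e+02  1.59594e+02  1.04400e+01 -1.21000e-01] [ 1.3  1.8  2.4  0.9 -2.3 -2.1 -3.1 -0.3 -0.8  0.2  0.5  0.7]
[ 5.65138e+02  1.57651e+02  0.00000e+00 -1.20000e-01] [ 1.1  2.5  3.7  0.9 -2.3 -0.8 -1.5 -0.2 -0.9  0.6  2.6  0.6]
```

View pics/fit.png

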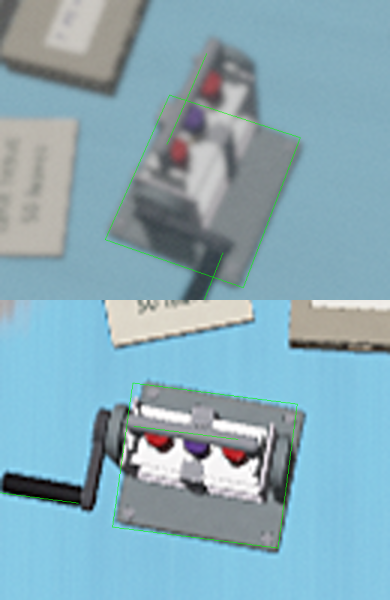

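The overlay is about 1–2 px off and the yaw is slightly too small. I'll take larger crops and pick corners by eye.

```bash
python3 - <<'E'
from h import *
for nm,x,y,w,h in(("side",200,220,80,110),("top",165,155,115,75)):
    im=np.mean([get_image(nm)["color"].astype(float) for _ in range(4)],0)[y:y+h,x:x+w,::-1].astype(np.uint8)
    k=5 if nm=="side" else 6
    c=cv2.resize(im,None,fx=k,fy=k,interpolation=cv2.INTER_CUBIC)
    for g in range(0,w,10): cv2.putText(c,str(x+g),(g*k,8),0,.3,(0,0,0),1); cv2.line(c,(g*k,10),(g*k,14),(0,0,0),1)
    for g in range(0,h,10): cv2.putText(c,str(y+g),(0,g*k+4),0,.3,(0,0,0),1)
    cv2.imwrite(f"pics/{nm}_big.png",c)
E
```

```text
(no output)
```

View pics/side_big.png

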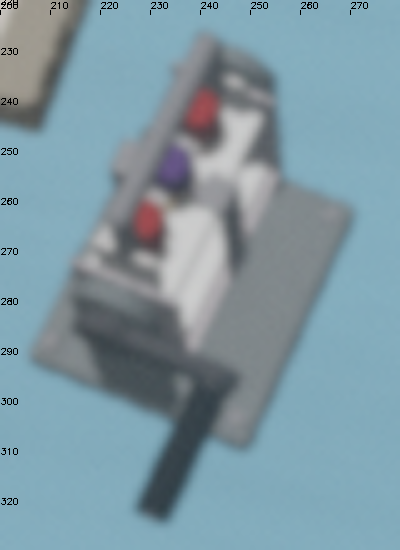

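View pics/top_big.png

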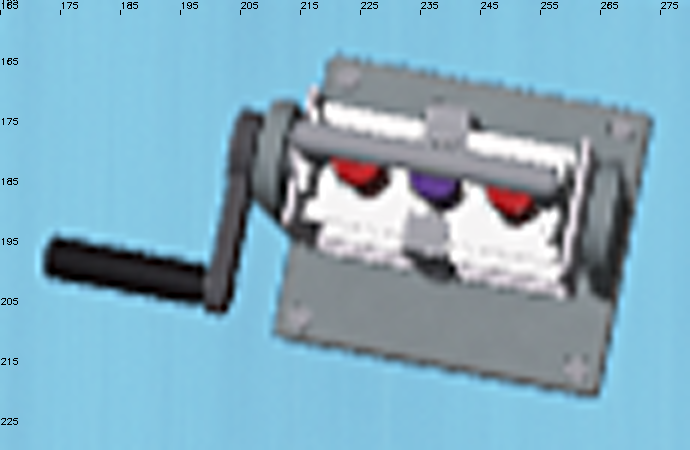

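```bash
cat > fit.py <<'E'
from h import *
from scipy.optimize import least_squares
s=get_image("side");t=get_image("top")
D=[(t,220,164.5,50,57,12),(t,273.8,174.7,50,-57,12),(t,265,221.2,-50,-57,12),(t,210.7,211,-50,57,12),(t,235.8,181.2,0,0,166),
(t,172.8,198,-45,116,110),(t,199.2,202.2,-45,66,110),(s,206.6,291.6,50,57,12),(s,249,309.8,-50,57,12),(s,270.6,262,-50,-57,12),(s,232.3,246,0,0,166),(s,230.6,323.4,-45,116,110),(s,244.4,296,-45,66,110)]
def W(q,l):
    c,n=np.cos(q[3]),np.sin(q[3]); return np.array(q[:3])+[c*l[0]-n*l[1],n*l[0]+c*l[1],l[2]]
f=lambda q:np.concatenate([proj(i,W(q,l))-(u,v) for i,u,v,*l in D])
g=lambda q:f([q[0],q[1],0,q[2]])
for F,x in((f,[560,155,0,-.2]),(g,[560,155,-.2])):
    r=least_squares(F,x,loss="soft_l1");print(r.x.round(3),F(r.x).round(1).reshape(-1,2).tolist())
q=[r.x[0],r.x[1],0,r.x[2]]
for l in([0,0,164],[-45,91,110],[0,91,110],[45,91,110]):print(l,W(q,l).round(1))
E
python3 fit.py
```

```text
[ 5.65230e+02  1.54298e+02 -5.72400e+00 -1.75000e-01] [[-0.2, -0.5], [-0.0, -0.8], [-0.2, 0.1], [-0.3, 0.1], [0.2, 0.3], [0.7, -0.0], [0.3, 0.6], [-1.4, -0.2], [0.5, -0.0], [0.8, -0.9], [0.7, -0.1], [0.0, 0.3], [-1.9, 2.1]]
[ 5.64526e+02  1.54518e+02 -1.75000e-01] [[-0.6, -0.7], [-0.2, -0.9], [-0.4, 0.2], [-0.8, 0.2], [-0.2, 0.3], [-0.0, 0.0], [-0.3, 0.7], [-1.5, -0.9], [0.7, -0.7], [1.0, -1.7], [0.8, -1.3], [0.1, -0.3], [-1.8, 1.3]]
[0, 0, 164] [564.5 154.5 164. ]
[-45, 91, 110] [536. 252. 110.]
[0, 91, 110] [580.4 244.1 110. ]
[45, 91, 110] [624.7 236.3 110. ]
```

```bash
python3 - <<'E'
from h import *
s=get_image("side");t=get_image("top")
for n,a,b in(("scope2 eyep",(412,135),(302,341)),("scope2 eyep2",(457,150),(295,388)),("scope1 eyep",(65,180),(188,24)),("empty handle",(265,133),(385,184))):
    print(n,tri(s,a,t,b).round())
Pt=P(t)
for uv in((262,110),(300,45),(310,30),(400,110),(262,75)):
    for z in(0,100,250):
        M=np.c_[Pt[:,:2],-np.array([*uv,1])]; print(uv,z,np.linalg.solve(M,-Pt[:,2]*z-Pt[:,3])[:2].round())
E
```

```text
scope2 eyep [323.  45. 405.]
scope2 eyep2 [263.  53. 400.]
scope1 eyep [755. 206. 389.]
empty handle [ 566. -111.  155.]
(262, 110) 0 [742. 116.]
(262, 110) 100 [713. 112.]
(262, 110) 250 [671. 106.]
(300, 45) 0 [884.  37.]
(300, 45) 100 [843.  40.]
(300, 45) 250 [781.  45.]
(310, 30) 0 [918.  15.]
(310, 30) 100 [873.  20.]
(310, 30) 250 [807.  28.]
(400, 110) 0 [ 744. -174.]
(400, 110) 100 [ 715. -152.]
(400, 110) 250 [ 672. -119.]
(262, 75) 0 [818. 117.]
(262, 75) 100 [782. 113.]
(262, 75) 250 [730. 107.]
```

Emit:
{"method": "move_arm", "body": {"motion": [[0, 0, 41, 0, 0, 0, 87], [20, -28, 60, 0, 0, -0.1, 87], [45, -62, 70, 0, 0, -0.2, 87], [70, -97, 75, 0, 0, -0.3, 80], [93, -130, 77, 0, 0, -0.4, 70]]}}

```text
t: 2.32
ee_pos: [362.2, 434.7, 301.0]
orientation: [-2.938, -1.108, -0.003]
ft_force: [1.1, -0.1, 0.5]
width: 76.9
```

Emit:
{"method": "move_arm", "body": {"motion": [[23, -32, 0, 0, 0, -0.1, 60], [46, -65, 0, 0, 0, -0.2, 60], [70, -97, 0, 0, 0, -0.3, 60], [93, -130, 0, 0, 0, -0.4, 60], [116, -162, 0, 0, 0, -0.5, 60]]}}

```text
t: 2.73
ee_pos: [478.2, 271.7, 299.9]
orientation: [-3.122, -0.345, -0.001]
ft_force: [-0.7, 0.4, 0.2]
width: 60.1
```

Emit:
{"method": "move_arm", "body": {"motion": [[23, -32, 0, 0, 0, -0.1, 60], [46, -65, 0, 0, 0, -0.2, 60], [69, -97, 0, 0, 0, -0.3, 60], [86, -117, 0, 0, 0, -0.4, 60], [86, -117, 0, 0, 0, -0.4, 60]]}}

```text
t: 3.15
ee_pos: [566.1, 152.8, 299.6]
orientation: [3.128, -0.289, 0.003]
ft_force: [-0.5, -0.3, -1.0]
width: 60.2
```

```bash
python3 - <<'E'
from h import *
from scipy.spatial.transform import Rotation as R
o=get_obs();print(o["t"],o["ee_pos"],R.from_rotvec(o["orientation"]).as_matrix().round(3),o["ft_force"],o["width"])
s=get_image("side");t=get_image("top")
cv2.imwrite("pics/a.png",np.vstack([s["color"][130:330,100:400],t["color"][90:290,100:400]])[...,::-1].repeat(2,0).repeat(2,1)[:800])
cv2.imwrite("pics/a.png",cv2.resize(cv2.imread("pics/a.png"),(450,600)))
E
```

```text
3.15 [566.0978576  152.76166346 299.63287848] [[ 0.983 -0.183  0.002]
 [-0.183 -0.983 -0.001]
 [ 0.002  0.001 -1.   ]] [-0.4971809  -0.2548093  -0.96676576] 60.152708307768386
```

View pics/a.png

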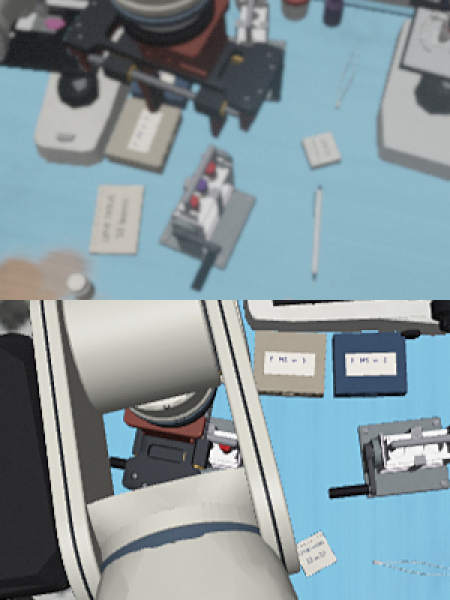

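The gripper hangs above the loaded inverter (fingers about (150,100)–(215,120) in the side crop), clear of both microscopes. I'll descend to just above the handle and check.

Emit:
{"method": "move_arm", "body": {"motion": [[0, 0, -30, 0, 0, 0, 60], [0, 0, -60, 0, 0, 0, 60], [0, 0, -90, 0, 0, 0, 60], [0, 0, -110, 0, 0, 0, 60], [0, 0, -110, 0, 0, 0, 60]]}}

```text
t: 3.67
ee_pos: [559.5, 157.1, 185.4]
orientation: [3.128, -0.269, -0.012]
ft_force: [-0.8, 0.4, -0.1]
width: 60.0
```

```bash
python3 - <<'E'
from h import *
o=get_obs();print(o["t"],o["ee_pos"],o["ft_force"])
s=get_image("side");print(proj(s,o["ee_pos"]),proj(s,[564.5,154.5,164]))
cv2.imwrite("pics/b.png",cv2.resize(s["color"][170:330,160:320,::-1],(560,560),interpolation=cv2.INTER_CUBIC))
E
```

```text
3.6667 [559.52419322 157.12932002 185.36589671] [-0.77774045  0.41104862 -0.08425433]
[234.58403978 242.03819804] [233.19012161 245.19911825]
```

View pics/b.png

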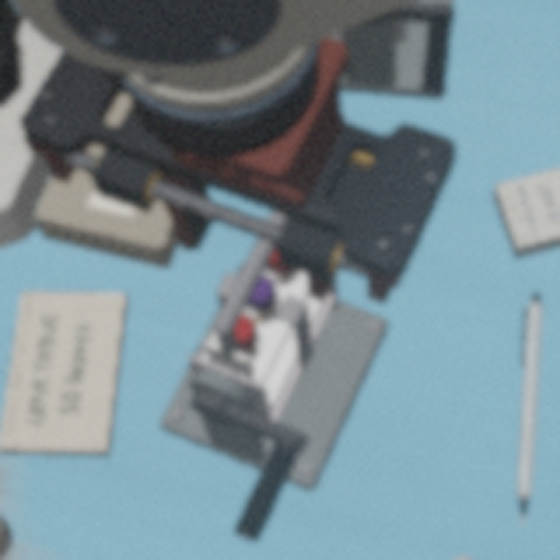

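The fingertips (crop about (188,240) and (335,265)) straddle the handle bar (about (250,265)). Descending.

Emit:
{"method": "move_arm", "body": {"motion": [[0, 0, 0, 0, 0, 0, 60], [0, 0, -14, 0, 0, 0, 60], [0, 0, -28, 0, 0, 0, 60], [0, 0, -43, 0, 0, 0, 60], [0, 0, -43, 0, 0, 0, 60]]}}

```text
t: 4.13
ee_pos: [562.9, 156.9, 146.4]
orientation: [3.13, -0.273, -0.001]
ft_force: [0.2, -0.2, -0.1]
width: 60.2
```

Emit:
{"method": "move_arm", "body": {"motion": [[0, 0, 0, 0, 0, 0, 60], [0, 0, 0, 0, 0, 0, 60], [0, 0, 0, 0, 0, 0, 60]]}}

```text
t: 4.38
ee_pos: [564.4, 156.9, 148.3]
orientation: [-3.129, 0.274, -0.004]
ft_force: [-0.2, 0.3, 0.5]
width: 60.1
```

Emit:
{"method": "move_arm", "body": {"motion": [[0, 0, 0, 0, 0, 0, 30], [0, 0, 0, 0, 0, 0, 14], [0, 0, 0, 0, 0, 0, 11], [0, 0, 0, 0, 0, 0, 10], [0, 0, 0, 0, 0, 0, 8]]}}

```text
t: 4.8
ee_pos: [563.4, 156.5, 146.6]
orientation: [-3.13, 0.275, -0.0]
ft_force: [-0.6, -0.0, -0.1]
width: 30.2
```

Emit:
{"method": "move_arm", "body": {"motion": [[0, 0, 0, 0, 0, 0, 5], [0, 0, 0, 0, 0, 0, 3], [0, 0, 0, 0, 0, 0, 0], [0, 0, 0, 0, 0, 0, 0]]}}

```text
t: 5.13
ee_pos: [565.9, 156.1, 147.0]
orientation: [-3.129, 0.274, -0.008]
ft_force: [8.5, -3.0, -4.5]
width: 9.0
```

Emit:
{"method": "move_arm", "body": {"motion": [[0, 0, 0, 0, 0, 0, 0], [0, 0, 1, 0, 0, 0, 0], [0, 0, 3, 0, 0, 0, 0], [0, 0, 5, 0, 0, 0, 0], [0, 0, 6, 0, 0, 0, 0]]}}

```text
t: 5.55
ee_pos: [565.9, 156.1, 152.6]
orientation: [-3.129, 0.275, -0.008]
ft_force: [10.3, -3.1, -10.3]
width: 9.4
```

Emit:
{"method": "move_arm", "body": {"motion": [[0, 0, 1, 0, 0, 0, 0], [0, 0, 1, 0, 0, 0, 0], [0, 0, 1, 0, 0, 0, 0]]}}

```text
t: 5.8
ee_pos: [565.9, 156.1, 153.2]
orientation: [-3.129, 0.274, -0.008]
ft_force: [11.0, -1.7, -11.3]
width: 9.1
```

Emit:
{"method": "move_arm", "body": {"motion": [[0, 0, 1, 0, 0, 0, 0], [0, 0, 2, 0, 0, 0, 0], [0, 0, 2, 0, 0, 0, 0], [0, 0, 2, 0, 0, 0, 0], [0, 0, 2, 0, 0, 0, 0]]}}

```text
t: 6.22
ee_pos: [565.8, 156.1, 154.7]
orientation: [-3.129, 0.274, -0.007]
ft_force: [12.1, -1.4, -13.7]
width: 9.4
```

Emit:
{"method": "move_arm", "body": {"motion": [[0, 0, 0, 0, 0, 0, 0], [0, 0, 0, 0, 0, 0, 0], [0, 0, 0, 0, 0, 0, 55], [0, 0, 0, 0, 0, 0, 55], [0, 0, 0, 0, 0, 0, 55]]}}

```text
t: 6.63
ee_pos: [563.1, 156.4, 155.5]
orientation: [3.129, -0.275, -0.001]
ft_force: [-1.2, -0.0, -0.4]
width: 25.5
```

Emit:
{"method": "move_arm", "body": {"motion": [[0, 0, 0, 0, 0, 0, 55], [0, 0, 0, 0, 0, 0, 55], [0, 0, 0, 0, 0, 0, 55], [0, 0, 0, 0, 0, 0, 55]]}}

```text
t: 6.97
ee_pos: [563.3, 156.6, 155.7]
orientation: [-3.13, 0.274, -0.0]
ft_force: [1.0, -0.3, -0.2]
width: 52.2
```

```bash
python3 - <<'E'
from h import *
o=get_obs();print(o["t"],o["ee_pos"],o["ft_force"],o["width"])
s=get_image("side")
print([(np.round(d["location"][::-1],1),round(d["p"],2)) for d in mark_of(s,"tube_handle")][:2])
cv2.imwrite("pics/c.png",cv2.resize(s["color"][190:330,180:320,::-1],(560,560),interpolation=cv2.INTER_CUBIC))
E
```

```text
6.9667 [563.28781405 156.57749462 155.70645896] [ 1.03342919 -0.34966926 -0.15542086] 52.16334441121707
[(array([233.4, 247.4]), 0.78)]
```

View pics/c.png

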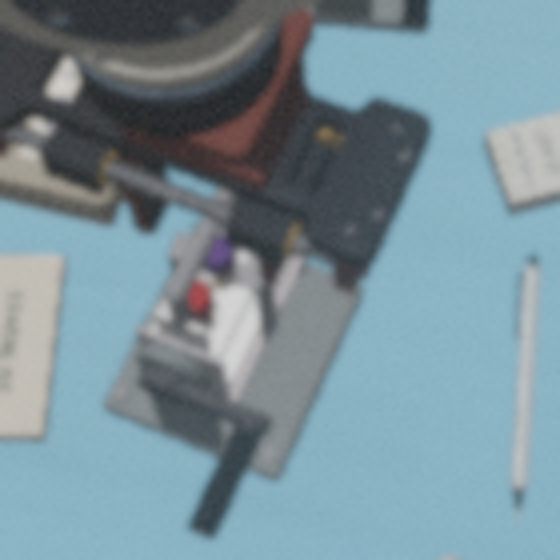

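The carrier is back down (handle mark (233.4,247.4) as before the tug, force about 0), and it is still upright. Moving to the crank.

Emit:
{"method": "move_arm", "body": {"motion": [[0, 0, 25, 0, 0, 0, 55], [0, 0, 50, 0, 0, 0, 55], [0, 0, 65, 0, 0, 0, 55], [-9, 35, 65, 0, 0, 0, 50], [-18, 70, 65, 0, 0, 0, 50]]}}

```text
t: 7.48
ee_pos: [546.4, 226.3, 222.2]
orientation: [-3.128, 0.28, -0.004]
ft_force: [0.3, 0.9, -1.0]
width: 50.5
```

Emit:
{"method": "move_arm", "body": {"motion": [[-8, 29, 0, 0, 0, 0, 50], [-8, 29, -20, 0, 0, 0, 50], [-8, 29, -40, 0, 0, 0, 50], [-8, 29, -50, 0, 0, 0, 50], [-8, 29, -50, 0, 0, 0, 50]]}}

```text
t: 7.9
ee_pos: [535.7, 254.9, 168.2]
orientation: [3.127, -0.274, -0.006]
ft_force: [0.0, -0.3, -0.6]
width: 50.1
```

```bash
python3 - <<'E'
from h import *
o=get_obs();print(o["t"],o["ee_pos"],o["ft_force"],o["qpos"])
s=get_image("side")
print([(np.round(d["location"][::-1],1),round(d["p"],2)) for d in mark_of(s,"tube_crank")][:2],proj(s,[537.1,251.8,110]),proj(s,o["ee_pos"]))
cv2.imwrite("pics/d.png",cv2.resize(s["color"][210:350,180:320,::-1],(560,560),interpolation=cv2.INTER_CUBIC))
E
```

```text
7.9 [535.71203204 254.85452192 168.18701326] [ 0.02004666 -0.32956507 -0.60781594] [ 4.24008672e-01  4.45803202e-01  1.73877106e+00 -5.85802424e-05
  9.61644375e-01  5.98775754e-01]
[(array([238.2, 311.8]), 0.56)] [236.20562829 309.80400347] [233.93001433 301.90493508]
```

View pics/d.png

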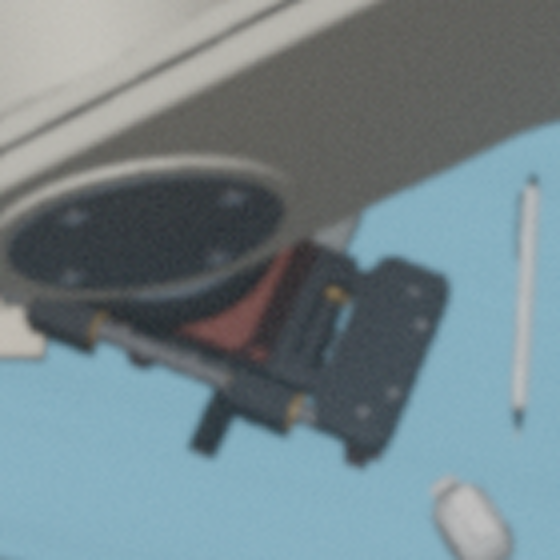

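The crank's end shows at crop (210,430), between the fingers. Descending straight.

Emit:
{"method": "move_arm", "body": {"motion": [[0, 0, -15, 0, 0, 0, 50], [0, 0, -35, 0, 0, 0, 50], [0, 0, -55, 0, 0, 0, 50], [0, 0, -70, 0, 0, 0, 50], [0, 0, -78, 0, 0, 0, 50]]}}

```text
t: 8.42
ee_pos: [537.5, 255.0, 92.0]
orientation: [3.129, -0.276, -0.001]
ft_force: [-0.2, 0.0, -0.5]
width: 49.9
```

Emit:
{"method": "move_arm", "body": {"motion": [[0, 0, 0, 0, 0, 0, 20], [0, 0, 0, 0, 0, 0, 12], [0, 0, 0, 0, 0, 0, 5], [0, 0, 0, 0, 0, 0, 0], [0, 0, 0, 0, 0, 0, 0]]}}

```text
t: 8.83
ee_pos: [538.0, 255.8, 93.7]
orientation: [-3.129, 0.275, -0.002]
ft_force: [-0.6, -0.6, -0.2]
width: 19.9
```

Emit:
{"method": "move_arm", "body": {"motion": [[0, 0, 0, 0, 0, 0, 0], [0, 0, 0, 0, 0, 0, 0], [0, 0, 0, 0, 0, 0, 0]]}}

```text
t: 9.08
ee_pos: [538.2, 255.7, 93.2]
orientation: [-3.129, 0.274, -0.003]
ft_force: [2.6, -0.7, 3.4]
width: 13.6
```

Sleeve gripped (13.6 mm). Turning over the top along the arc.

Emit:
{"method": "move_arm", "body": {"motion": [[0.5, -0.1, 7, 0, 0, 0, 0], [2.2, -0.4, 13.9, 0, 0, 0, 0], [4.8, -0.9, 20.4, 0, 0, 0, 0], [8.5, -1.5, 26.5, 0, 0, 0, 0], [13, -2.3, 31.8, 0, 0, 0, 0]]}}

```text
t: 9.5
ee_pos: [550.1, 253.4, 124.6]
orientation: [-3.129, 0.275, 0.002]
ft_force: [2.2, 3.8, -8.1]
width: 13.1
```

Emit:
{"method": "move_arm", "body": {"motion": [[5.3, -0.9, 4.6, 0, 0, 0, 0], [11.2, -2, 8.3, 0, 0, 0, 0], [17.6, -3.1, 11, 0, 0, 0, 0], [24.4, -4.3, 12.6, 0, 0, 0, 0], [31.3, -5.5, 13.2, 0, 0, 0, 0]]}}

```text
t: 9.92
ee_pos: [580.6, 247.9, 138.2]
orientation: [3.129, -0.275, -0.005]
ft_force: [-4.9, 4.1, 1.7]
width: 13.6
```

Emit:
{"method": "move_arm", "body": {"motion": [[7.8, -1.4, -0.5, -0.009, -0.049, 0, 0], [15.6, -2.7, -2.1, -0.017, -0.099, 0, 0], [22.9, -4, -4.7, -0.026, -0.148, 0, 0], [29.7, -5.3, -8.2, -0.035, -0.197, 0, 0], [35, -6.2, -12.8, -0.035, -0.197, 0, 0]]}}

```text
t: 10.33
ee_pos: [616.5, 241.5, 126.1]
orientation: [3.096, -0.27, 0.315]
ft_force: [-2.2, 0.1, 4.4]
width: 13.6
```

Emit:
{"method": "move_arm", "body": {"motion": [[4.6, -0.8, -5.4, 0, 0, 0, 0], [8.2, -1.4, -11.4, 0, 0, 0, 0], [10.8, -1.9, -17.9, 0, 0, 0, 0], [12.4, -2.2, -24.8, 0, 0, 0, 0], [13, -2.3, -31, 0, 0, 0, 0]]}}

```text
t: 10.75
ee_pos: [630.2, 239.0, 93.2]
orientation: [3.097, -0.272, 0.311]
ft_force: [-2.7, 1.1, 9.5]
width: 13.4
```

Emit:
{"method": "move_arm", "body": {"motion": [[0, 0, 0, 0, 0, 0, 0], [0, 0, -2, 0, 0, 0, 0], [0, 0, -3, 0, 0, 0, 0], [0, 0, -3, 0, 0, 0, 0]]}}

```text
t: 11.08
ee_pos: [630.5, 239.0, 92.6]
orientation: [3.096, -0.272, 0.314]
ft_force: [-7.4, -2.2, 20.0]
width: 13.3
```

It is against the stop (20 N up, height symmetric with the start). Release and retreat along the tool axis.

Emit:
{"method": "move_arm", "body": {"motion": [[0, 0, 3, 0, 0, 0, 0], [0, 0, 3, 0, 0, 0, 50], [0, 0, 3, 0, 0, 0, 50], [0, 0, 3, 0, 0, 0, 50], [0, 0, 3, 0, 0, 0, 50]]}}

```text
t: 11.5
ee_pos: [629.3, 239.0, 92.9]
orientation: [3.096, -0.272, 0.309]
ft_force: [0.5, 0.0, 0.2]
width: 36.5
```

Emit:
{"method": "move_arm", "body": {"motion": [[0, 0, 0, 0, 0, 0, 50], [0, 0, 0, 0, 0, 0, 50], [-3, 0.5, 15, 0, 0, 0, 50], [-9, 1.5, 45, 0, 0, 0, 50], [-16, 3, 80, 0, 0, 0, 50]]}}

```text
t: 11.92
ee_pos: [612.2, 241.6, 173.3]
orientation: [3.095, -0.272, 0.305]
ft_force: [0.6, -0.2, -0.5]
width: 49.9
```

Emit:
{"method": "move_arm", "body": {"motion": [[-8, 20, 35, 0, 0, 0, 50], [-30, 50, 50, 0, 0, 0, 50], [-60, 80, 60, 0, 0, 0, 50], [-90, 108, 60, 0, 0, 0, 50], [-115, 138, 60, 0, 0, 0, 50]]}}

```text
t: 12.33
ee_pos: [497.2, 381.2, 236.3]
orientation: [3.098, -0.273, 0.314]
ft_force: [-0.0, 0.3, -0.0]
width: 50.1
```

Emit:
{"method": "move_arm", "body": {"motion": [[-25, 30, 0, 0, 0, 0, 50], [-50, 60, 0, 0, 0, 0, 50], [-75, 90, 0, 0, 0, 0, 50], [-75, 90, 0, 0, 0, 0, 50], [-75, 90, 0, 0, 0, 0, 50]]}}

```text
t: 12.75
ee_pos: [422.1, 471.8, 234.8]
orientation: [3.098, -0.266, 0.312]
ft_force: [0.2, -0.4, -0.1]
width: 50.1
```

```bash
python3 - <<'E'
from h import *
o=get_obs();print(o["t"],o["ee_pos"],o["ft_force"],o["qvel"].round(3))
s=get_image("side");t=get_image("top")
for n in("tube_crank","tube_handle","empty_handle"):
  for nm,i in(("s",s),("t",t)): print(n,nm,[(np.round(d["location"][::-1],1),round(d["p"],2)) for d in mark_of(i,n)][:2])
print([proj(i,[625.8,236,110]).round(1) for i in(s,t)])
cv2.imwrite("pics/e.png",np.hstack([cv2.resize(s["color"][200:350,170:320,::-1],(400,400)),cv2.resize(t["color"][120:270,150:300,::-1],(400,400))]))
E
```

```text
12.75 [422.12151153 471.811579   234.79288445] [ 0.17093039 -0.3693749  -0.13534055] [-0.051 -0.     0.014 -0.009 -0.003 -0.011]
tube_crank s [(array([191.8, 292.8]), 0.85)]
tube_crank t [(array([193.6, 152.6]), 0.56)]
tube_handle s []
tube_handle t []
empty_handle s [(array([263.8, 135.2]), 0.58)]
empty_handle t [(array([386.1, 185. ]), 0.94)]
[array([191., 291.]), array([195.5, 153.3])]
```

View pics/e.png

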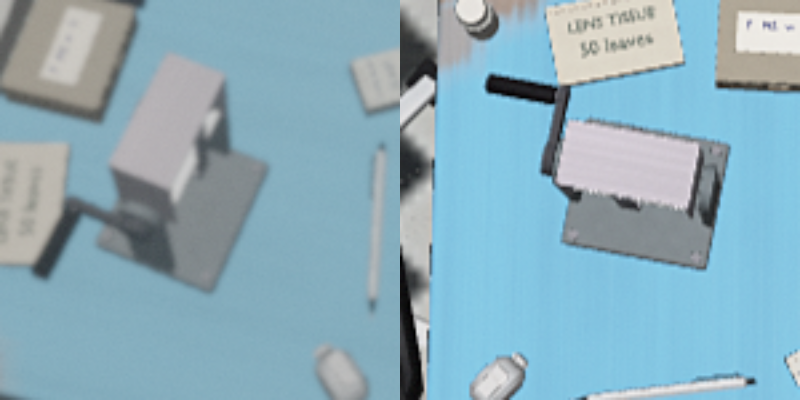

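The carrier is upside down: flat bottom on top, crank on the +x side at (192,293) in the side view, within 2 px of the position predicted for the stop. The empty inverter has not moved. I'll let the arm settle, then hand in.

Emit:
{"method": "move_arm", "body": {"motion": [[0, 0, 0, 0, 0, 0, 50], [0, 0, 0, 0, 0, 0, 50], [0, 0, 0, 0, 0, 0, 50]]}}

```text
t: 13.4
ee_pos: [423.8, 470.0, 233.7]
orientation: [3.096, -0.272, 0.311]
ft_force: [-0.8, 0.5, -0.3]
width: 49.7
```

```bash
python3 -c "
from workcell import *
print(close_job())"
```

```text
the job is handed in; nothing more can be done
None
```

The job is done and handed in at about 13 s; no verdict came back.

- **Tug:** I pulled the loaded carrier up by its handle about 8 mm, until the downward pull reached about 13.7 N (above the spring's 11 N at the stop). I held it there and let go. The picture afterwards showed it seated and upright, with almost no force on the tool.
- **Turn:** I gripped the crank sleeve and took it over the top until the stop pushed back with about 20 N. I then released it and moved the arm well away.
- **Final check:** The last pictures show the carrier upside down, with the crank within about 2 px of where it should be at the stop. The force on the tool was about 1 N or less, which is reading noise.
- **Empty inverter:** Its handle was found within about 3 px of its starting place in the side view and about 1 px in the top view, so it looks untouched.
- **What disagreed or could not be checked:**
  - At the start the network's best match for the loaded handle in the top view was actually on the empty inverter, so I located the loaded one by its corners in the pictures instead.
  - At the end the network could not find the loaded handle, as expected with it underneath. That the carrier is still seated is judged from the pictures only.

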